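# Gather the tubes in a covered tray, open it and add the last one

## Robot

A 6-joint arm with a two-finger parallel gripper is mounted at the origin on the work surface. World frame = base frame: x ahead of the robot, y to its left, z up, the work surface at z = 0. Lengths are in m, angles in rad, forces in N, time in s.
With the tool pointing down it reaches from about 0.325 to 0.925 m from the base axis. Payload 3.1 kg.
Tool frame: the origin (TCP) lies midway between the tips of the shut fingers; the grasp point (between the pads) lies 19 mm behind it; z points along the fingers, y is the direction in which the jaws open and shut (so a half turn about z gives the same grasp; the last joint's range is limited). The gripper opens to 85 mm and grips with 20 to 120 N. Pads are 22 mm wide; open, the fingers measure 114 mm over their backs; the gripper's body (76 mm by 85 mm) begins 54 mm behind the grasp point. The pads swing forward as they close: fully open they stand 13 mm farther back than shut.
Start: joints at [1.046, 0.217, 1.613, -0, 1.311, -0.112], TCP at [0.251, 0.573, 0.231] pointing down, gripper open.
Joint ranges: [-2.75, 2.75], [-0.78, 2.1], [0.31, 2.55], [-1.13, 4.27], [0.13, 2.63], [-2.58, 2.58]. Speed limits (rad/s): [2.79, 2.79, 3.14, 3.14, 3.14, 3.14].

## Interface

Orientations are given as a unit quaternion [w, x, y, z].
In Python, from station import robot gives the robot as it stands.
- The arm moves only by the tool drive_tool, never from a script. Its argument "series" is a list that holds one entry, the list of rows, each a list of 7 numbers: the turn, a rotation vector about the tool's x, y, z in rad, then the shift along the tool's x, y, z in mm, then the closure, from -1 (fully open) to 1 (shut), so that 0 is half open. A call has exactly 8 rows; each row shifts and turns the commanded pose from where the row before left it, along the tool's axes as they then stand; what a row does not reach is not made up. A row lasts 1/10 s, in which the tool goes at most 50 mm and 8.59 degrees, less where a joint would pass 70% of its speed; a pose out of reach is approached as far as the arm can. A call with a gripper value outside its range is refused whole. The fingers move at their own pace and stop on an object; the grip force is fixed at half the most. Time passes only in rows, so rows that do not move let the fingers close, or fill a call up. It gives the time, the measured TCP pose, the force and the opening at its end, in the units of the state.
- robot.get_obs(): the state, without advancing time (a new reading comes with each control period).
- robot.camera(name): name is "side" or "top" or "wrist"; returns the picture (400x640x3 uint8, red, green, blue); there is no depth.
- robot.get_calibration(name): a dict with "mtx" (3x3 intrinsics, pixels), "rvec" (rotation vector, rad) and "tvec" (3), from world to camera coordinates, as OpenCV has them. Camera axes: x right, y down, z forward; pixel columns grow to the right and rows downward; lengths in m; the calibration is good to about 2 mm. A picture is of the moment at which its call begins: read the wrist's pose just before it. get_calibration takes no time and is no camera call; for the wrist camera it gives the pose at the moment of the call.
- robot.hand_in(): hands the job in, once; it reports no verdict.
The state is a dict: "clock": time; "joint_pos": joint angles; "joint_velocities": joint speeds; "effort": joint torques, N m; "tool_pos": TCP position; "ee_rot": TCP orientation; "force": force on the tool from outside, world axes, zero at the start; "wrist_torque": the same for the moment, N m; "finger_gap": opening from 0.0 (shut) to 1.0 (fully open).
Only numpy, scipy, OpenCV 4.12 (cv2) and the standard library are available. Lean on these libraries where they do the work, as an engineer would, in place of code of your own. Each camera call takes 0.05 s, during which the arm holds its last target. There are 200 camera calls.

## Task

The three specimen tubes in the covered steel tray have rolled apart, and the fourth, still lying on the desk, must go in with them. Keeping the lid on, raise the tray's handle end until they all roll together against the opposite end, then lower the tray level again without letting it drop. Then take the lid off, set it down flat, knob up, in the middle of the green bench pad, and lay the fourth tube in the space left free in the tray; leave the jar, the pen cup, the tube rack and the pump bottle where they stand.

Things in the scene. Friction and masses are not known exactly. Their poses are not given: they have to be found in the camera images.
- tray: steel tray, loose: outside 206 x 96 x 40 mm, walls and floor 3 mm, about 0.32 kg empty, bar handle at its +x end. Origin: centre of its underside; x along it to the handle, z up. Raised by the handle it pivots on its lower edge at x = -103 mm. The tubes lie across it and start to roll at 7 to 11 degrees of tilt; 20 degrees held 1 to 2 s gathers them, and level again they stay put.
- tray_handle (a point): middle of the tray's handle: a level round steel bar 10 mm thick, 68 mm long, along the tray's y, at x = 148 mm, z = 30 mm of the tray, with two arms back to the tray; 34 mm free between bar and lid edge, desk 25 mm below the bar. The x axis points away from the tray.
- lid: loose clear plastic lid, about 0.14 kg: plate 217 x 107 x 3 mm with a skirt 9 mm deep that hangs outside the tray's rim with 2.5 mm play each side; nothing fastens it. Origin: centre of the skirt's lower edge (seated: 31 mm above the tray's origin); x along its length, z up. The plate's top is 12 mm above the origin.
- lid_knob (a point): middle of the round black knob in the centre of the lid, 26 mm in diameter; it is to be gripped here. The knob stands from 12 to 38 mm above the lid's origin, this point is 29 mm above it.
- tube_a: one of three capped specimen tubes in the tray: smooth cylinder 26 mm thick, 80 mm long, about 40 g, red cap, paper label, lying across the tray. Origin: middle of its axis (13 mm above what it lies on); y along the tube to the cap; x and z turn as it rolls. At the start it is the nearest to the handle.
- tube_b: a tube like tube_a, at the start about the middle of the tray.
- tube_c: a tube like tube_a, at the start near the end without handle.
- tube_d: the fourth tube, the same as the others, lying by itself on the open desk between the tray and the pad. Origin: middle of its axis, y along the tube towards the cap.
- pad: flat pale green bench pad fixed on the desk, 260 x 160 mm, 2 mm thick; x along its length. Origin: centre of its underside. The lid goes here.
- jar: bystander: upright clear specimen jar with red lid, 66 mm in diameter, 72 mm high; origin under its centre.
- cup: bystander: steel pen cup with scissors, 90 mm foot, 155 mm high; origin under its centre.
- rack: bystander: white rack with small tubes, 66 x 146 mm, 111 mm high; origin under its centre.
- dispenser: bystander: white pump bottle 64 mm in diameter, 147 mm high; origin under its centre.
There are look-alikes about, which are no part of the job. What is shaped like the tube_d but purple or turquoise is not meant. What is shaped like the lid but orange is not meant.

How it is judged:
By the outcome, as a careful person would: the job done as asked, in the order asked, and still so for the second after the job is handed in, with the robot touching nothing.
It also fails if it takes over 72 s, if anything falls off the work surface, if the arm or the gripper's body presses on something with over 40 N, if the wrist force passes 120 N, or if a joint passes its speed limit or range.

## Working session

There is one attempt and no reset: what is moved stays moved. The work goes in short steps, Python scripts to look and compute and a tool call to move; the robot and the scene stay as the last step left them, time stands still between calls to the robot, and variables do not carry over. Pictures are saved under pics/ and viewed, about 8 in all and at most 12, crops included, and the job is handed in when it is done.

Besides the shell and the picture viewer there is one more tool, called as name(argument=value, ...) on one line, values as JSON. drive_tool: Moves the arm, as the interface text tells. Its arguments: {"type":"object","properties":{"series":{"type":"array","items":{"type":"array","items":{"type":"array","items":{"type":"number"}}}}},"required":["series"]}

```bash
mkdir -p pics; ls; python3 - <<'E'
from station import robot
import cv2
for n in("top","side"):
    im=robot.camera(n); cv2.imwrite(f"pics/{n}0.png",im[:,:,::-1])
    c=robot.get_calibration(n); print(n,c)
print(robot.get_obs())
E
```

```text
pics
top {'mtx': array([[371.33016296,   0.        , 316.33347846],
       [  0.        , 371.33016296, 196.86351958],
       [  0.        ,   0.        ,   1.        ]]), 'rvec': array([ 2.13738722, -2.20389814,  0.09973715]), 'tvec': array([0.03240396, 0.54313675, 1.13175015])}
side {'mtx': array([[515.22865609,   0.        , 325.1620628 ],
       [  0.        , 515.22865609, 202.17828335],
       [  0.        ,   0.        ,   1.        ]]), 'rvec': array([ 2.32174499, -0.88448986,  0.33589592]), 'tvec': array([-0.38952696,  0.31421522,  1.80828295])}
{'clock': 0.1, 'joint_pos': array([ 1.04578421e+00,  2.17711054e-01,  1.61478841e+00, -8.05593782e-06,
        1.31131602e+00, -1.12180994e-01]), 'joint_velocities': array([-0.00120968, -0.00270387, -0.00438913, -0.00036556,  0.00173861,
        0.00025302]), 'effort': array([ 1.79273943e-04, -3.98073971e+01, -3.04972959e+01, -1.12222579e-04,
        4.19610864e-03,  2.14089056e-05]), 'tool_pos': array([0.25034772, 0.57185666, 0.2300711 ]), 'ee_rot': array([-3.44436981e-04,  2.04951733e-01,  9.78771450e-01, -1.05670343e-03]), 'force': array([ 0.97865451,  0.60991443, -0.4591432 ]), 'wrist_torque': array([ 0.00763288,  0.04730715, -0.00733078]), 'finger_gap': 0.9964598039244214}
```

View pics/top0.png

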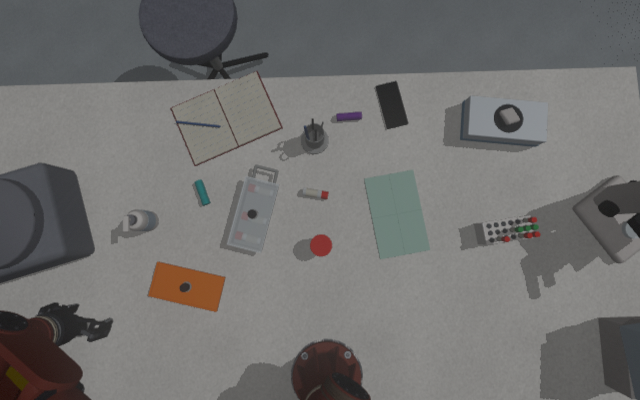

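View pics/side0.png

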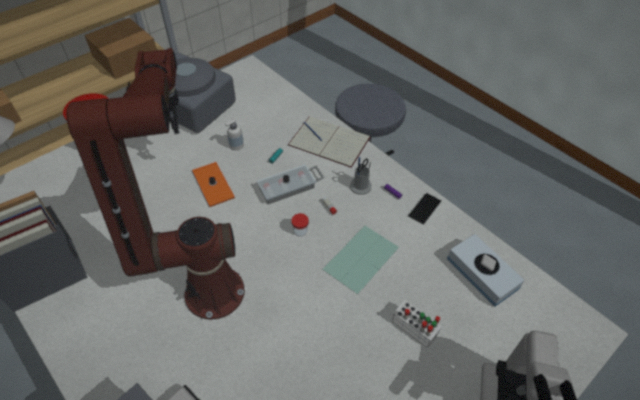

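Top view: the tray is at (253,214) with its handle up at (264,174) and its knob at (252,214). The pad is at (397,214). Candidates for tube_d are white with a red cap (315,194), purple (349,116) and turquoise (202,192); I choose the white one. Candidates for the lid are clear on the tray (252,214) and orange (186,287); I choose the clear one. Next I check this in a close crop.

```bash
cat > h.py <<'E'
from station import robot
import cv2, numpy as np
from scipy.spatial.transform import Rotation as R
def px2w(n,uv,z,cal=None):
    c=cal or robot.get_calibration(n)
    Rm=cv2.Rodrigues(c["rvec"])[0]; o=-Rm.T@c["tvec"]
    d=Rm.T@np.linalg.inv(c["mtx"])@np.array([uv[0],uv[1],1.])
    return o+d*(z-o[2])/d[2]
def w2px(n,p,cal=None):
    c=cal or robot.get_calibration(n)
    return cv2.projectPoints(np.array(p,float).reshape(-1,1,3),c["rvec"],c["tvec"],c["mtx"],None)[0].reshape(-1,2)
def rows(p,Rt,n_obs=None):
    "tool-frame shift mm and turn from now to target"
    o=robot.get_obs(); q=o["ee_rot"]; R0=R.from_quat(np.r_[q[1:],q[0]])
    return (R0.inv()*Rt).as_rotvec(), 1000*R0.inv().apply(np.array(p)-o["tool_pos"])
def down(yaw): # tool z down, tool y at yaw (jaw direction)
    y=np.array([np.cos(yaw),np.sin(yaw),0]); z=np.array([0,0,-1.]); x=np.cross(y,z)
    return R.from_matrix(np.c_[x,y,z])
E
python3 - <<'E'
from h import *
im=cv2.imread("pics/top0.png")
cv2.imwrite("pics/crop.png",cv2.resize(im[155:265,215:345],None,fx=6,fy=5.4,interpolation=cv2.INTER_CUBIC) if 0 else cv2.resize(im[160:260,220:345],None,fx=6,fy=6,interpolation=cv2.INTER_CUBIC))
hsv=cv2.cvtColor(im,cv2.COLOR_BGR2HSV)
g=cv2.inRange(hsv,(60,35,60),(90,255,255)); g[:,:350]=0; g[:160]=0; g[265:]=0; g[:,440:]=0
c=max(cv2.findContours(g,0,2)[0],key=cv2.contourArea); r=cv2.minAreaRect(c)
b=[px2w("top",p,.002)[:2] for p in cv2.boxPoints(r)]; print("pad",r,np.round(b,3),np.mean(b,0))
d=np.subtract(b,np.roll(b,1,0));print(np.hypot(*d.T),np.degrees(np.arctan2(d[:,1],d[:,0])))
k=(im.max(2)<60).astype(np.uint8); k[:,:230]=0;k[:,275:]=0;k[:195]=0;k[235:]=0
M=cv2.moments(k,True); kn=(M['m10']/M['m00'],M['m01']/M['m00']); print("knob",kn,M['m00'],px2w("top",kn,.065))
red=cv2.inRange(hsv,(0,90,60),(8,255,255))|cv2.inRange(hsv,(172,90,60),(180,255,255)); 
n,l,s,ce=cv2.connectedComponentsWithStats(red[160:270,220:345])
for i in range(1,n): print(s[i],ce[i]+[220,160])
E
```

```text
pad ((396.4038391113281, 214.0192108154297), (80.9959487915039, 49.029029846191406), 78.69007110595703) [[ 0.598 -0.14 ]
 [ 0.625 -0.295]
 [ 0.371 -0.33 ]
 [ 0.346 -0.178]] [ 0.48512822 -0.23574363]
[0.25521533 0.15725525 0.25574179 0.15404997] [   8.77939025  -80.39087696 -171.93731805   99.43800575]
knob (251.5, 213.64) 50.0 [0.49558342 0.21173579 0.065     ]
[101  31   7   8  46] [324.17391304 194.67391304]
[ 90  75  22  21 373] [320.59517426 245.01072386]
```

View pics/crop.png

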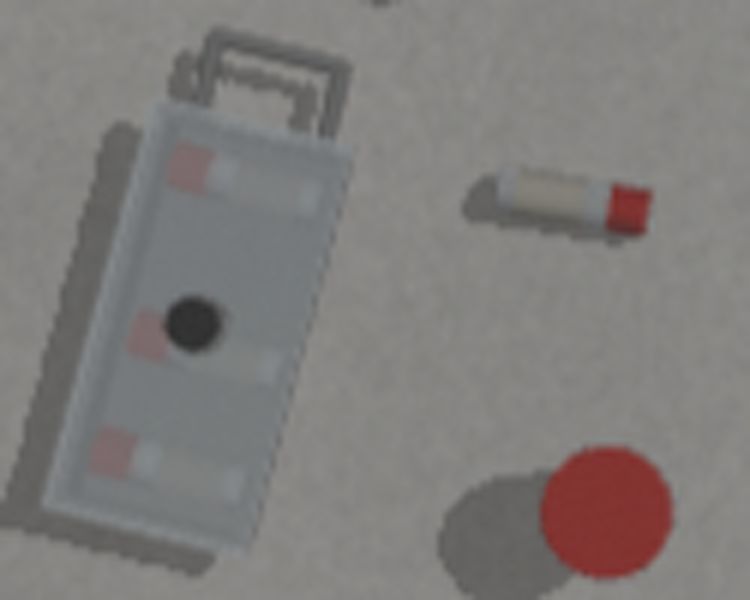

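The crop confirms the choice: clear lid with a black knob at (193,323), three tubes under it with caps on the left, the handle bar from (212,38) to (346,72), and the loose white tube with its red cap from (497,185) to (652,212).

```bash
python3 - <<'E'
from h import *
f=lambda p,z:px2w("top",(p[0]/6+220-.4,p[1]/6+160-.4),z)
a,b=f((212,38),.03),f((346,72),.03); print("bar",a,b,(a+b)/2)
L=[f(p,.043) for p in [(162,103),(350,150),(245,550),(45,503)]];print("lid",np.round(L,4),np.mean(L,0))
v=L[0]+L[1]-L[2]-L[3]; w=L[0]+L[3]-L[1]-L[2]
print("yaws",np.degrees(np.arctan2(v[1],v[0])),np.degrees(np.arctan2(w[1],w[0]))-90,np.linalg.norm(v)/2,np.linalg.norm(w)/2)
d=np.subtract(b,a);print("bar yaw",np.degrees(np.arctan2(d[1],d[0]))+90)
c,d=f((497,185),.013),f((652,212),.013);print("tubeD",c,d,(c+d)/2,np.degrees(np.arctan2(*(d-c)[1::-1])),np.linalg.norm(d-c))
yaw=np.arctan2(v[1],v[0]);kn=np.array([.4956,.2117])
h=kn+.148*np.array([np.cos(yaw),np.sin(yaw)]);print("handle from knob",h)
for t in(h,):
  for yy in (yaw,yaw+np.pi): print(rows([*t,.12],down(yy)))
o=robot.get_obs();q=o["ee_rot"];print(R.from_quat(np.r_[q[1:],q[0]]).as_matrix())
E
```

```text
bar [0.64677302 0.20514302 0.03      ] [0.62663056 0.13550469 0.03      ] [0.63670179 0.17032386 0.03      ]
lid [[0.6113 0.2292 0.043 ]
 [0.5839 0.1329 0.043 ]
 [0.3819 0.1901 0.043 ]
 [0.4085 0.2911 0.043 ]] [0.49638035 0.21083608 0.043     ]
yaws -16.3964161742031 -15.317988075707817 0.21094385283098208 0.10227717818259272
bar yaw -16.132188103821377
tubeD [0.56686398 0.05904197 0.013     ] [ 0.55006542 -0.02202764  0.013     ] [0.5584647  0.01850716 0.013     ] -101.70668000659974 0.08279174420131537
handle from knob [0.63758108 0.16992235]
(array([-1.98573621e-03,  1.39790974e-03,  1.44413809e+00]), array([-515.98523075, -212.56507326,  110.41668215]))
(array([-1.44715099e-03, -2.05568359e-03, -1.69745315e+00]), array([-515.98523075, -212.56507326,  110.41668215]))
[[-9.15989337e-01  4.01201082e-01 -1.10739657e-03]
 [ 4.01202538e-01  9.15987341e-01 -1.92735638e-03]
 [ 2.41103769e-04 -2.20972821e-03 -9.99997529e-01]]
```

```bash
cat >> h.py <<'E'
def plan(p,Rt,n,start=None):
    "n rows of straight motion; shifts in the tool frame after the row's turn excluded"
    o=robot.get_obs(); q=o["ee_rot"]; R0=R.from_quat(np.r_[q[1:],q[0]]); P=o["tool_pos"].copy()
    rv=(R0.inv()*Rt).as_rotvec(); st=np.round(rv/n,3)
    for i in range(n):
        goal=o["tool_pos"]+(np.array(p)-o["tool_pos"])*(i+1)/n
        s=np.round(1000*R0.inv().apply(goal-P),0); print([*st.tolist(),*s.tolist()])
        P=P+R0.apply(s/1000); R0=R0*R.from_rotvec(st)
    print("end",P,"left",(R0.inv()*Rt).as_rotvec())
E
python3 - <<'E'
from h import *
plan([.637,.170,.15],down(np.radians(-16)),16)
E
```

```text
[-0.0, 0.0, 0.09, -32.0, -13.0, 5.0]
[-0.0, 0.0, 0.09, -34.0, -11.0, 5.0]
[-0.0, 0.0, 0.09, -34.0, -7.0, 5.0]
[-0.0, 0.0, 0.09, -34.0, -4.0, 5.0]
[-0.0, 0.0, 0.09, -35.0, -1.0, 5.0]
[-0.0, 0.0, 0.09, -35.0, 2.0, 5.0]
[-0.0, 0.0, 0.09, -34.0, 5.0, 5.0]
[-0.0, 0.0, 0.09, -34.0, 8.0, 5.0]
[-0.0, 0.0, 0.09, -33.0, 11.0, 5.0]
[-0.0, 0.0, 0.09, -32.0, 15.0, 5.0]
[-0.0, 0.0, 0.09, -30.0, 17.0, 5.0]
[-0.0, 0.0, 0.09, -29.0, 19.0, 5.0]
[-0.0, 0.0, 0.09, -27.0, 22.0, 5.0]
[-0.0, 0.0, 0.09, -25.0, 25.0, 5.0]
[-0.0, 0.0, 0.09, -23.0, 26.0, 5.0]
[-0.0, 0.0, 0.09, -20.0, 29.0, 5.0]
end [0.6369857  0.16950685 0.15041822] left [-0.00053025  0.00215868 -0.00278004]
```

drive_tool(series=[[[0, 0, 0.09, -32, -13, 5, 0.2], [0, 0, 0.09, -34, -11, 5, 0.2], [0, 0, 0.09, -34, -7, 5, 0.2], [0, 0, 0.09, -34, -4, 5, 0.2], [0, 0, 0.09, -35, -1, 5, 0.2], [0, 0, 0.09, -35, 2, 5, 0.2], [0, 0, 0.09, -34, 5, 5, 0.2], [0, 0, 0.09, -34, 8, 5, 0.2]]])

```text
clock: 0.9
tool_pos: [0.4444, 0.3705, 0.1906]
ee_rot: [-0.0, 0.538, 0.843, -0.0]
force: [0.1, 1.2, -0.2]
finger_gap: 0.401
```

drive_tool(series=[[[0, 0, 0.09, -33, 11, 5, 0.2], [0, 0, 0.09, -32, 15, 5, 0.2], [0, 0, 0.09, -30, 17, 5, 0.2], [0, 0, 0.09, -29, 19, 5, 0.2], [0, 0, 0.09, -27, 22, 5, 0.2], [0, 0, 0.09, -25, 25, 5, 0.2], [0, 0, 0.09, -23, 26, 5, 0.2], [0, 0, 0.09, -20, 29, 5, 0.2]]])

```text
clock: 1.7
tool_pos: [0.6377, 0.1691, 0.1504]
ee_rot: [-0.0, 0.801, 0.599, -0.001]
force: [1.0, 0.2, -0.7]
finger_gap: 0.4
```

```bash
python3 - <<'E'
from h import *
o=robot.get_obs();print(o["tool_pos"],o["joint_pos"],o["finger_gap"])
c=robot.get_calibration("wrist");im=robot.camera("wrist");cv2.imwrite("pics/w1.png",im[:,:,::-1]);np.save("w1.npy",c,allow_pickle=True)
print(rows([.637,.170,.15],down(np.radians(-16))))
print(w2px("wrist",[[.637,.170,.03],[.4956,.2117,.065]],c))
E
```

```text
[0.6377461  0.16909557 0.15035973] [1.52850801e-01 3.63446665e-01 1.58829696e+00 8.21085117e-05
 1.19119160e+00 4.38647176e-01] 0.3998004659038094
(array([ 0.00323686,  0.00303003, -0.01230067]), array([ 4.17184565, -5.82800353, -0.35454823]))
[[321.00170755 190.17785732]
 [124.90834812 203.0946464 ]]
```

View pics/w1.png

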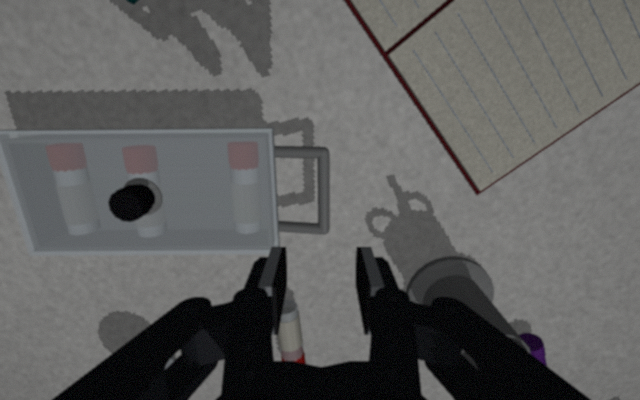

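The wrist view shows the bar from (324,150) to (324,232) and the knob at (132,203), close to my predictions of (321,190) and (125,203).

```bash
python3 - <<'E'
from h import *
c=np.load("w1.npy",allow_pickle=True).item()
for uv,z in [((324.5,191),.032),((324,150),.032),((324,232),.032),((132,203),.068)]: print(px2w("wrist",uv,z,c))
for i in range(2):
  o=robot.get_obs();print(o["clock"],o["tool_pos"],o["ee_rot"])
print(rows([.637,.170,.15],down(np.radians(-16))))
E
```

```text
[0.63981336 0.16902724 0.032     ]
[0.64914857 0.20263535 0.032     ]
[0.62882718 0.132785   0.032     ]
[0.50283659 0.21070838 0.068     ]
1.75 [0.64138366 0.16432772 0.14967699] [ 2.20427693e-03  8.02319781e-01  5.96890320e-01 -2.35946456e-04]
1.75 [0.64138366 0.16432772 0.14967699] [ 2.20427693e-03  8.02319781e-01  5.96890320e-01 -2.35946456e-04]
(array([ 0.00323686,  0.00303003, -0.01230067]), array([ 4.17184565, -5.82800353, -0.35454823]))
```

drive_tool(series=[[[0, 0, 0, -0.5, 1, 14, 0.2], [0, 0, 0, 0, 0, 14, 0.2], [0, 0, 0, 0, 0, 14, 0.2], [0, 0, 0, 0, 0, 14, 0.2], [0, 0, 0, 0, 0, 12, 0.2], [0, 0, 0, 0, 0, 10, 0.2], [0, 0, 0, 0, 0, 0, 0.2], [0, 0, 0, 0, 0, 0, 0.2]]])

```text
clock: 2.55
tool_pos: [0.6383, 0.1697, 0.0732]
ee_rot: [-0.0, 0.799, 0.601, -0.0]
force: [-0.9, -0.1, -0.0]
finger_gap: 0.393
```

```bash
python3 - <<'E'
from h import *
c=robot.get_calibration("wrist");im=robot.camera("wrist");cv2.imwrite("pics/w2.png",im[:,:,::-1])
print(rows([.6385,.1695,.012],down(np.radians(-16))))
print(w2px("wrist",[[.6385,.1695,.03]],c),robot.get_obs()["tool_pos"])
E
```

```text
(array([ 0.00107844, -0.00049531, -0.00266732]), array([-0.35350027, -0.33478684, 61.90259384]))
[[322.77535758 226.14448431]] [0.63884728 0.16973543 0.07390309]
```

View pics/w2.png

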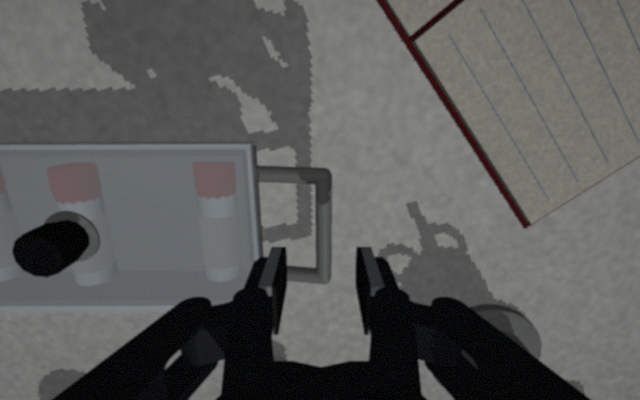

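The bar centre is at (324,225), between the fingers (centred at 321), so I go down and close.

drive_tool(series=[[[0, 0, 0, 0, 0, 14, 0.2], [0, 0, 0, 0, 0, 14, 0.2], [0, 0, 0, 0, 0, 14, 0.2], [0, 0, 0, 0, 0, 12, 0.2], [0, 0, 0, 0, 0, 7, 0.2], [0, 0, 0, 0, 0, 0, 0.2], [0, 0, 0, 0, 0, 0, 0.4], [0, 0, 0, 0, 0, 0, 0.6]]])

```text
clock: 3.4
tool_pos: [0.6391, 0.1697, 0.0131]
ee_rot: [0.0, 0.799, 0.601, 0.001]
force: [-0.0, -0.6, -0.2]
finger_gap: 0.204
```

drive_tool(series=[[[0, 0, 0, 0, 0, 0, 0.8], [0, 0, 0, 0, 0, 0, 1], [0, 0, 0, 0, 0, 0, 1], [0, 0, 0, 0, 0, 0, 1], [0, 0, 0, 0, 0, 0, 1], [0, 0, 0, 0, 0, 0, 1], [0, 0, 0, 0, 0, 0, 1], [0, 0, 0, 0, 0, 0, 1]]])

```text
clock: 4.2
tool_pos: [0.6393, 0.1697, 0.0134]
ee_rot: [0.001, 0.799, 0.601, 0.001]
force: [0.7, 0.4, 5.2]
finger_gap: 0.092
```

drive_tool(series=[[[-0.008, 0, 0, 0, -0.1, -2, 1], [-0.014, 0, 0, 0, -0.2, -3.5, 1], [-0.02, 0, 0, 0, -0.3, -5, 1], [-0.02, 0, 0, 0, -0.3, -5, 1], [-0.02, 0, 0, 0, -0.3, -5, 1], [-0.02, 0, 0, 0, -0.3, -5, 1], [-0.02, 0, 0, 0, -0.3, -5, 1], [-0.02, 0, 0, 0, -0.3, -5, 1]]])

```text
clock: 5.0
tool_pos: [0.6334, 0.1708, 0.0478]
ee_rot: [0.057, 0.797, 0.599, 0.043]
force: [1.1, -0.3, -2.5]
finger_gap: 0.093
```

```bash
python3 - <<'E'
from h import *
o=robot.get_obs();q=o["ee_rot"];z=R.from_quat(np.r_[q[1:],q[0]]).as_matrix()[:,2];print(o["tool_pos"],np.degrees(np.arccos(-z[2])),z,o["force"],o["finger_gap"])
im=robot.camera("side");cv2.imwrite("pics/s2.png",cv2.resize(im[140:240,230:370,::-1],None,fx=4,fy=4,interpolation=cv2.INTER_CUBIC))
E
```

```text
[0.63339063 0.17084081 0.04775172] 8.160536975101886 [ 0.13621881 -0.03991788 -0.98987423] [ 1.0916875  -0.26196416 -2.53352339] 0.09258030977685001
```

View pics/s2.png

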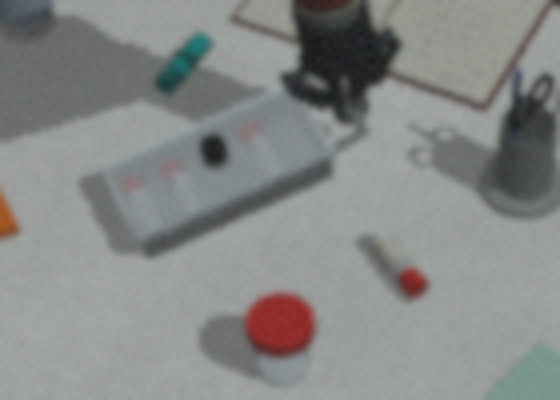

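The side crop shows the tray tilted with its handle end raised at (340,140), the lid on, and the tubes still apart. I carry on.

drive_tool(series=[[[-0.02, 0, 0, 0, -0.3, -5, 1], [-0.02, 0, 0, 0, -0.3, -5, 1], [-0.02, 0, 0, 0, -0.3, -5, 1], [-0.02, 0, 0, 0, -0.3, -5, 1], [-0.02, 0, 0, 0, -0.3, -5, 1], [-0.02, 0, 0, 0, -0.3, -5, 1], [-0.02, 0, 0, 0, -0.3, -5, 1], [-0.02, 0, 0, 0, -0.3, -5, 1]]])

```text
clock: 5.85
tool_pos: [0.6232, 0.1738, 0.0862]
ee_rot: [0.121, 0.79, 0.594, 0.09]
force: [-0.9, 0.3, -1.7]
finger_gap: 0.091
```

drive_tool(series=[[[-0.02, 0, 0, 0, -0.3, -5, 1], [-0.02, 0, 0, 0, -0.3, -5, 1], [-0.014, 0, 0, 0, -0.2, -3.5, 1], [-0.01, 0, 0, 0, -0.1, -2.5, 1], [0, 0, 0, 0, 0, 0, 1], [0, 0, 0, 0, 0, 0, 1], [0, 0, 0, 0, 0, 0, 1], [0, 0, 0, 0, 0, 0, 1]]])

```text
clock: 6.65
tool_pos: [0.6182, 0.1753, 0.1008]
ee_rot: [0.145, 0.786, 0.591, 0.109]
force: [-1.2, -0.9, -3.0]
finger_gap: 0.088
```

drive_tool(series=[[[0, 0, 0, 0, 0, 0, 1], [0, 0, 0, 0, 0, 0, 1], [0, 0, 0, 0, 0, 0, 1], [0, 0, 0, 0, 0, 0, 1], [0, 0, 0, 0, 0, 0, 1], [0, 0, 0, 0, 0, 0, 1], [0, 0, 0, 0, 0, 0, 1], [0, 0, 0, 0, 0, 0, 1]]])

```text
clock: 7.45
tool_pos: [0.6182, 0.1754, 0.1011]
ee_rot: [0.146, 0.786, 0.591, 0.109]
force: [-1.6, -0.4, -2.9]
finger_gap: 0.091
```

```bash
python3 - <<'E'
from h import *
o=robot.get_obs();q=o["ee_rot"];z=R.from_quat(np.r_[q[1:],q[0]]).as_matrix()[:,2];print(o["tool_pos"],np.degrees(np.arccos(-z[2])),z,o["force"],o["finger_gap"])
im=robot.camera("side");a=cv2.resize(im[140:240,230:370,::-1],None,fx=4,fy=4,interpolation=cv2.INTER_CUBIC)
cv2.imwrite("pics/s3.png",a)
E
```

```text
[0.61817521 0.17540773 0.101059  ] 20.978564550231894 [ 0.34388886 -0.09958818 -0.93371443] [-1.61945779 -0.35988051 -2.87523924] 0.09147213766310505
```

View pics/s3.png

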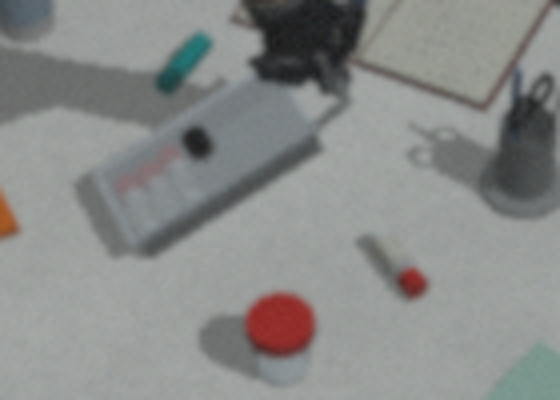

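The three tubes lie packed at the low end, with caps at (125,183), (145,170) and (165,155), and the lid is still on. I lower the tray.

drive_tool(series=[[[0, 0, 0, 0, 0, 0, 1], [0, 0, 0, 0, 0, 0, 1], [0.01, 0, 0, 0, 0.1, 2.5, 1], [0.014, 0, 0, 0, 0.15, 3.5, 1], [0.02, 0, 0, 0, 0.2, 5, 1], [0.02, 0, 0, 0, 0.2, 5, 1], [0.02, 0, 0, 0, 0.2, 5, 1], [0.02, 0, 0, 0, 0.2, 5, 1]]])

```text
clock: 8.3
tool_pos: [0.6272, 0.1727, 0.0761]
ee_rot: [0.104, 0.793, 0.596, 0.078]
force: [-1.2, 0.1, -2.6]
finger_gap: 0.088
```

drive_tool(series=[[[0.02, 0, 0, 0, 0.2, 5, 1], [0.02, 0, 0, 0, 0.2, 5, 1], [0.02, 0, 0, 0, 0.2, 5, 1], [0.02, 0, 0, 0, 0.2, 5, 1], [0.02, 0, 0, 0, 0.2, 5, 1], [0.02, 0, 0, 0, 0.2, 5, 1], [0.02, 0, 0, 0, 0.2, 5, 1], [0.02, 0, 0, 0, 0.2, 5, 1]]])

```text
clock: 9.1
tool_pos: [0.6359, 0.1703, 0.0374]
ee_rot: [0.04, 0.798, 0.6, 0.03]
force: [-1.9, 0.9, -2.6]
finger_gap: 0.093
```

drive_tool(series=[[[0.02, 0, 0, 0, 0.2, 5, 1], [0.02, 0, 0, 0, 0.2, 5, 1], [0.014, 0, 0, 0, 0.15, 3.5, 1], [0.012, 0, 0, 0, 0.1, 3, 1], [0.012, 0, 0, 0, 0.1, 3, 1], [0.008, 0, 0, 0, 0.1, 2, 1], [0.006, 0, 0, 0, 0.1, 1.5, 1], [0, 0, 0, 0, 0, 0, 1]]])

```text
clock: 9.9
tool_pos: [0.6383, 0.1696, 0.0148]
ee_rot: [0.004, 0.799, 0.601, 0.003]
force: [-1.3, 0.5, -3.0]
finger_gap: 0.09
```

```bash
python3 - <<'E'
from h import *
o=robot.get_obs();q=o["ee_rot"];z=R.from_quat(np.r_[q[1:],q[0]]).as_matrix()[:,2];print(o["tool_pos"],np.degrees(np.arccos(-z[2])),z,o["force"],o["finger_gap"])
E
```

```text
[0.63831076 0.16956109 0.01480396] 0.573811095688751 [ 0.00962729 -0.00275864 -0.99994985] [-1.2603873   0.53044301 -3.00379416] 0.08981888397225292
```

drive_tool(series=[[[0.005, 0, 0, 0, 0, 0.8, 1], [0.005, 0, 0, 0, 0, 0.8, 1], [0, 0, 0, 0, 0, 0.5, 1], [0, 0, 0, 0, 0, 0.4, 1], [0, 0, 0, 0, 0, 0.2, 1], [0, 0, 0, 0, 0, 0, 1], [0, 0, 0, 0, 0, 0, 1], [0, 0, 0, 0, 0, 0, 1]]])

```text
clock: 10.7
tool_pos: [0.6384, 0.1697, 0.0134]
ee_rot: [0.0, 0.799, 0.601, 0.0]
force: [-4.5, -0.3, 5.4]
finger_gap: 0.092
```

drive_tool(series=[[[0, 0, 0, 0, 0, 0, 0.7], [0, 0, 0, 0, 0, 0, 0.5], [0, 0, 0, 0, 0, 0, 0.2], [0, 0, 0, 0, 0, 0, 0.2], [0, 0, 0, 0, 0, 0, 0.2], [0, 0, 0, 0, 0, -10, 0.2], [0, 0, 0, 0, 0, -25, 0.2], [0, 0, 0, 0, 0, -40, 0.2]]])

```text
clock: 11.5
tool_pos: [0.6354, 0.1691, 0.0851]
ee_rot: [-0.002, 0.799, 0.601, -0.003]
force: [0.1, 1.1, 0.5]
finger_gap: 0.399
```

drive_tool(series=[[[0, 0, 0, 0, -20, -35, 0], [0, 0, 0, 0, -25, -25, 0], [0, 0, 0, 0, -25, 0, 0], [0, 0, 0, 0, -20, 0, 0], [0, 0, 0, 0, -10, 0, 0], [0, 0, 0, 0, 0, 0, 0], [0, 0, 0, 0, 0, 0, 0], [0, 0, 0, 0, 0, 0, 0]]])

```text
clock: 12.3
tool_pos: [0.5431, 0.1972, 0.1473]
ee_rot: [0.0, 0.8, 0.601, 0.0]
force: [0.1, -0.0, -0.8]
finger_gap: 0.5
```

```bash
python3 - <<'E'
from h import *
c=robot.get_calibration("wrist");np.save("w3.npy",c,allow_pickle=True);im=robot.camera("wrist")[:,:,::-1].copy();cv2.imwrite("pics/w3.png",im)
o=robot.get_obs();print(o["tool_pos"],o["force"])
print(w2px("wrist",[[.4956,.2117,.069]],c))
E
```

```text
[0.54308793 0.19715823 0.14722569] [-0.60000216 -0.32630787 -0.92988714]
[[253.9911692  206.44667369]]
```

View pics/w3.png

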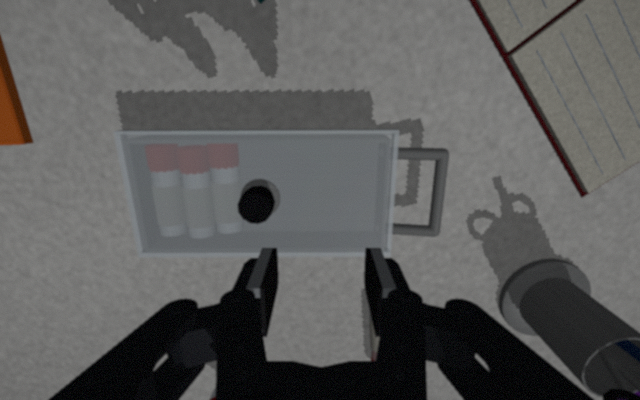

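The tubes are packed at the left end, at x 147–240 px. The knob is at (256,203), and the lid corners are about (122,131), (397,130), (393,254) and (140,254).

```bash
python3 - <<'E'
from h import *
c=np.load("w3.npy",allow_pickle=True).item(); im=cv2.imread("pics/w3.png")
k=(im.max(2)<30).astype(np.uint8); k[:170]=0;k[232:]=0;k[:,:225]=0;k[:,290:]=0
M=cv2.moments(k,True);kn=(M['m10']/M['m00'],M['m01']/M['m00']);P=px2w("wrist",kn,.062,c);print(kn,P,px2w("wrist",(262,199),.045,c))
a=[px2w("wrist",p,.043,c) for p in [(397,130),(393,254),(140,254),(122,131)]];print(np.round(a,4),np.mean(a,0))
e=a[0]-a[3]+a[1]-a[2];print(np.degrees(np.arctan2(e[1],e[0])))
plan([.497,.211,.10],down(np.radians(-16)),4)
E
```

```text
(256.0872689938398, 203.7936344969199) [0.49567164 0.2113357  0.062     ] [0.49653209 0.20931185 0.045     ]
[[0.6125 0.2321 0.043 ]
 [0.5874 0.1306 0.043 ]
 [0.379  0.1912 0.043 ]
 [0.4121 0.2896 0.043 ]] [0.49775996 0.21087143 0.043     ]
-16.117026184113463
[0.0, -0.0, -0.001, 0.0, -12.0, 12.0]
[0.0, -0.0, -0.001, 0.0, -12.0, 12.0]
[0.0, -0.0, -0.001, 0.0, -12.0, 11.0]
[0.0, -0.0, -0.001, 1.0, -12.0, 12.0]
end [0.49727721 0.21143548 0.1001972 ] left [ 0.00059776 -0.00017194  0.00064724]
```

drive_tool(series=[[[0, 0, 0, 0, -17, 5, 0], [0, 0, 0, 0, -17, 5, 0], [0, 0, 0, 0, -14, 10, 0], [0, 0, 0, 1, -1, 20, 0], [0, 0, 0, 0, 0, 25, 0], [0, 0, 0, 0, 0, 25, 0], [0, 0, 0, 0, 0, 8, 0], [0, 0, 0, 0, 0, 3, 0]]])

```text
clock: 13.15
tool_pos: [0.4948, 0.2116, 0.0449]
ee_rot: [-0.0, 0.8, 0.601, -0.001]
force: [-0.4, -0.1, -0.2]
finger_gap: 0.499
```

drive_tool(series=[[[0, 0, 0, 0, 0, 0, 0], [0, 0, 0, 0, 0, 0, 0.2], [0, 0, 0, 0, 0, 0, 0.4], [0, 0, 0, 0, 0, 0, 1], [0, 0, 0, 0, 0, 0, 1], [0, 0, 0, 0, 0, 0, 1], [0, 0, 0, 0, 0, 0, 1], [0, 0, 0, 0, 0, 0, 1]]])

```text
clock: 13.95
tool_pos: [0.4967, 0.2124, 0.0479]
ee_rot: [0.001, 0.799, 0.601, 0.001]
force: [-0.7, -0.5, 6.4]
finger_gap: 0.274
```

drive_tool(series=[[[0, 0, 0, 0, 0, -3, 1], [0, 0, 0, 0, 0, -5, 1], [0, 0, 0, 0, 0, -8, 1], [0, 0, 0, 0, 0, -14, 1], [0, 0, 0, 0, 0, -20, 1], [0, 0, 0, 0, 0, -25, 1], [0, 0, 0, 0, 0, -25, 1], [0, 0, 0, 0, 0, -10, 1]]])

```text
clock: 14.75
tool_pos: [0.4974, 0.2127, 0.1602]
ee_rot: [0.001, 0.799, 0.601, 0.003]
force: [0.2, 0.1, -0.5]
finger_gap: 0.277
```

```bash
python3 - <<'E'
from h import *
o=robot.get_obs();print(o["tool_pos"],o["force"],o["finger_gap"],o["joint_pos"])
plan([.485,-.2357,.155],down(np.radians(8.4)),16)
E
```

```text
[0.49740898 0.21267139 0.16019693] [ 0.18096045  0.0992913  -0.53024341] 0.27673052953563915 [ 2.74280232e-01  1.08398442e-01  1.87841630e+00 -1.24795041e-05
  1.14843876e+00  5.56186065e-01]
[0.0, -0.0, -0.027, -27.0, 7.0, 0.0]
[0.0, -0.0, -0.027, -27.0, 6.0, 1.0]
[0.0, -0.0, -0.027, -28.0, 6.0, -0.0]
[0.0, -0.0, -0.027, -28.0, 5.0, 0.0]
[0.0, -0.0, -0.027, -27.0, 4.0, 0.0]
[0.0, -0.0, -0.027, -28.0, 3.0, 1.0]
[0.0, -0.0, -0.027, -28.0, 3.0, -0.0]
[0.0, -0.0, -0.027, -28.0, 2.0, 0.0]
[0.0, -0.0, -0.027, -28.0, 1.0, 0.0]
[0.0, -0.0, -0.027, -28.0, -0.0, 1.0]
[0.0, -0.0, -0.027, -28.0, -0.0, -0.0]
[0.0, -0.0, -0.027, -28.0, -2.0, 0.0]
[0.0, -0.0, -0.027, -28.0, -2.0, 1.0]
[0.0, -0.0, -0.027, -28.0, -2.0, -0.0]
[0.0, -0.0, -0.027, -28.0, -4.0, 0.0]
[0.0, -0.0, -0.027, -27.0, -4.0, 0.0]
end [ 0.48496161 -0.23523532  0.1553567 ] left [ 0.00629039 -0.00078487  0.00349158]
```

drive_tool(series=[[[0, 0, -0.027, -10, 3, 0, 1], [0, 0, -0.027, -17, 4, 0, 1], [0, 0, -0.027, -27, 6, 0, 1], [0, 0, -0.027, -28, 6, 0, 1], [0, 0, -0.027, -28, 5, 0, 1], [0, 0, -0.027, -27, 4, 0, 1], [0, 0, -0.027, -28, 3, 0, 1], [0, 0, -0.027, -28, 3, 0, 1]]])

```text
clock: 15.55
tool_pos: [0.4945, 0.0147, 0.1561]
ee_rot: [-0.0, 0.73, 0.684, -0.0]
force: [0.2, 0.5, -0.9]
finger_gap: 0.275
```

drive_tool(series=[[[0, 0, -0.027, -28, 2, 0, 1], [0, 0, -0.027, -28, 1, 0, 1], [0, 0, -0.027, -28, 0, 0, 1], [0, 0, -0.027, -28, 0, 0, 1], [0, 0, -0.027, -28, -2, 0, 1], [0, 0, -0.027, -28, -2, 0, 1], [0, 0, -0.027, -28, -2, 0, 1], [0, 0, -0.027, -26, -4, 0, 1]]])

```text
clock: 16.35
tool_pos: [0.494, -0.208, 0.1561]
ee_rot: [-0.0, 0.652, 0.758, -0.0]
force: [-0.4, 0.3, -1.1]
finger_gap: 0.277
```

drive_tool(series=[[[0, 0, 0, -20, -3, 0, 1], [0, 0, 0, -9, -1, 0, 1], [0, 0, 0, 0, 0, 15, 1], [0, 0, 0, 0, 0, 25, 1], [0, 0, 0, 0, 0, 25, 1], [0, 0, 0, 0, 0, 15, 1], [0, 0, 0, 0, 0, 0, 1], [0, 0, 0, 0, 0, 0, 1]]])

```text
clock: 17.15
tool_pos: [0.4946, -0.2354, 0.0759]
ee_rot: [-0.0, 0.652, 0.758, 0.0]
force: [-1.0, 0.6, -1.0]
finger_gap: 0.276
```

```bash
python3 - <<'E'
from h import *
o=robot.get_obs();print(o["tool_pos"],o["force"],o["finger_gap"],rows([.485,-.2357,.02],down(np.radians(8.4))))
im=robot.camera("top")[:,:,::-1].copy(); w=robot.camera("wrist")[:,:,::-1]
cv2.imwrite("pics/t4.png",np.hstack([cv2.resize(im[150:280,330:460],(400,400),interpolation=cv2.INTER_CUBIC),cv2.resize(w,(400,250)).copy() if 0 else cv2.copyMakeBorder(cv2.resize(w,(400,250)),0,150,0,0,0)]))
E
```

```text
[ 0.494632   -0.23538144  0.07593177] [-0.96585186  0.61189995 -0.97700769] 0.27592603576316005 (array([-0.00049793, -0.00062574,  0.00401606]), array([ 1.09531527, -9.54296474, 55.93721546]))
```

View pics/t4.png

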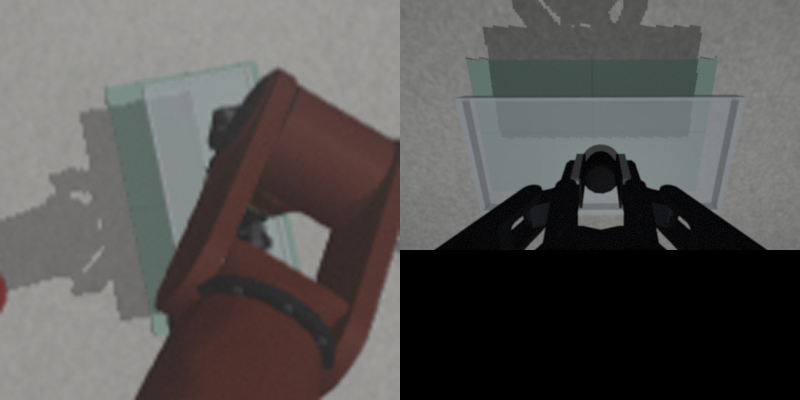

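The lid is level and aligned with the pad, and it needs 9.5 mm along −y of the tool before I set it down.

drive_tool(series=[[[0, 0, 0, 1, -5, 5, 1], [0, 0, 0, 0, -4.5, 10, 1], [0, 0, 0, 0, 0, 15, 1], [0, 0, 0, 0, 0, 12, 1], [0, 0, 0, 0, 0, 8, 1], [0, 0, 0, 0, 0, 4, 1], [0, 0, 0, 0, 0, 0, 1], [0, 0, 0, 0, 0, 0, 1]]])

```text
clock: 18.05
tool_pos: [0.4855, -0.2367, 0.0223]
ee_rot: [0.0, 0.652, 0.758, 0.0]
force: [1.3, -0.3, -2.2]
finger_gap: 0.276
```

drive_tool(series=[[[0, 0, 0, 0, 0, 1, 1], [0, 0, 0, 0, 0, 0.5, 1], [0, 0, 0, 0, 0, 0.5, 1], [0, 0, 0, 0, 0, 0.5, 1], [0, 0, 0, 0, 0, 0.5, 1], [0, 0, 0, 0, 0, 0, 1], [0, 0, 0, 0, 0, 0, 1], [0, 0, 0, 0, 0, 0, 1]]])

```text
clock: 18.85
tool_pos: [0.4851, -0.2365, 0.0192]
ee_rot: [-0.0, 0.652, 0.758, -0.0]
force: [-0.5, 0.4, -0.8]
finger_gap: 0.28
```

drive_tool(series=[[[0, 0, 0, 0, 0, 0.4, 1], [0, 0, 0, 0, 0, 0.4, 1], [0, 0, 0, 0, 0, 0.4, 1], [0, 0, 0, 0, 0, 0, 1], [0, 0, 0, 0, 0, 0, 0.4], [0, 0, 0, 0, 0, 0, 0.2], [0, 0, 0, 0, 0, 0, 0], [0, 0, 0, 0, 0, 0, 0]]])

```text
clock: 19.65
tool_pos: [0.4851, -0.2365, 0.0178]
ee_rot: [0.0, 0.652, 0.758, 0.0]
force: [0.2, -0.3, 0.3]
finger_gap: 0.503
```

drive_tool(series=[[[0, 0, 0, 0, 0, -4, 0], [0, 0, 0, 0, 0, -10, 0], [0, 0, 0, 0, 0, -20, 0], [0, 0, 0, 0, 0, -40, 0], [0, 0, 0, 0, 0, -40, 0], [0, 0, 0, 0, 0, -20, 0], [0, 0, 0, 0, 0, 0, 0], [0, 0, 0, 0, 0, 0, 0]]])

```text
clock: 20.45
tool_pos: [0.4853, -0.2366, 0.1527]
ee_rot: [0.001, 0.652, 0.758, 0.0]
force: [-0.1, 0.3, -0.2]
finger_gap: 0.499
```

```bash
python3 - <<'E'
from h import *
o=robot.get_obs();print(o["tool_pos"],o["force"],o["finger_gap"],o["joint_pos"])
im=robot.camera("top")[:,:,::-1].copy();cv2.imwrite("pics/t5.png",im)
c=robot.get_calibration("wrist");np.save("w5.npy",c,allow_pickle=True);cv2.imwrite("pics/w5.png",robot.camera("wrist")[:,:,::-1])
# tube_d: white body+red cap from first top picture
plan([.5585,.0185,.12],down(np.radians(-11.7)),8)
E
```

```text
[ 0.48530307 -0.23660013  0.1527251 ] [-0.11622019  0.27852791 -0.19319042] 0.4986368343996894 [-5.83627423e-01  1.18384442e-01  1.88281650e+00 -2.55982124e-05
  1.13890641e+00 -7.33627346e-01]
[-0.0, -0.0, 0.044, 30.0, 14.0, 4.0]
[-0.0, -0.0, 0.044, 31.0, 13.0, 4.0]
[-0.0, -0.0, 0.044, 31.0, 11.0, 4.0]
[-0.0, -0.0, 0.044, 31.0, 10.0, 3.0]
[-0.0, -0.0, 0.044, 32.0, 8.0, 4.0]
[-0.0, -0.0, 0.044, 33.0, 7.0, 4.0]
[-0.0, -0.0, 0.044, 32.0, 6.0, 4.0]
[-0.0, -0.0, 0.044, 33.0, 4.0, 4.0]
end [0.5582778  0.01835183 0.11969538] left [-0.00275522 -0.00110054  0.00217919]
```

View pics/w5.png

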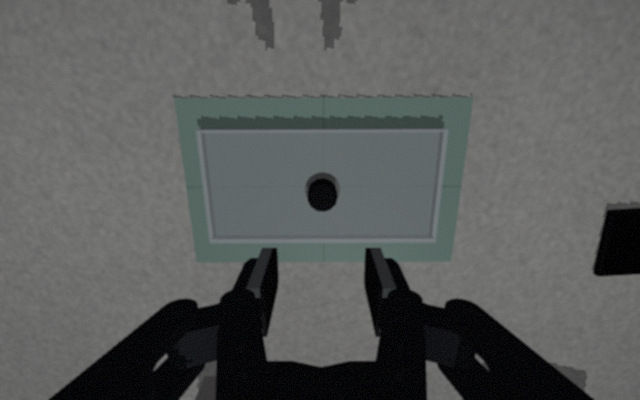

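The lid sits flat and centred on the pad: lid 200–445 × 130–242 px, pad 175–472 × 95–262 px. Next is tube_d.

drive_tool(series=[[[0, 0, 0.044, 30, 14, 0, 0], [0, 0, 0.044, 31, 13, 4, 0], [0, 0, 0.044, 31, 11, 4, 0], [0, 0, 0.044, 31, 10, 4, 0], [0, 0, 0.044, 32, 8, 4, 0], [0, 0, 0.044, 33, 7, 4, 0], [0, 0, 0.044, 32, 6, 4, 0], [0, 0, 0.046, 33, 4, 4, 0]]])

```text
clock: 21.35
tool_pos: [0.5581, 0.019, 0.1215]
ee_rot: [-0.001, 0.776, 0.631, -0.001]
force: [0.8, -0.3, 1.4]
finger_gap: 0.498
```

drive_tool(series=[[[0, 0, 0, 0, 0, 0, 0], [0, 0, 0, 0, 0, 0, 0], [0, 0, 0, 0, 0, 0, 0], [0, 0, 0, 0, 0, 0, 0], [0, 0, 0, 0, 0, 0, 0], [0, 0, 0, 0, 0, 0, 0], [0, 0, 0, 0, 0, 0, 0], [0, 0, 0, 0, 0, 0, 0]]])

```text
clock: 22.15
tool_pos: [0.5595, 0.0173, 0.1242]
ee_rot: [0.0, 0.776, 0.631, 0.0]
force: [-0.4, 0.3, -0.2]
finger_gap: 0.504
```

```bash
python3 - <<'E'
from h import *
c=robot.get_calibration("wrist");im=robot.camera("wrist")[:,:,::-1].copy();cv2.imwrite("pics/w6.png",im);np.save("w6.npy",c,allow_pickle=True)
print(w2px("wrist",[[.5585,.0185,.013]],c))
print(robot.get_obs()["tool_pos"],rows([.5585,.0185,.004],down(np.radians(-11.7))))
hsv=cv2.cvtColor(im,cv2.COLOR_BGR2HSV)
red=cv2.inRange(hsv,(0,120,50),(8,255,255))|cv2.inRange(hsv,(172,120,50),(180,255,255))
n,l,s,ce=cv2.connectedComponentsWithStats(red)
for i in range(1,n):
  if s[i][4]>50:print(s[i],ce[i],px2w("wrist",ce[i],.02,c))
E
```

```text
[[320.52397134 193.11877541]]
[0.55951517 0.01741211 0.12411045] (array([ 2.10175859e-04, -1.43368698e-05,  6.59232601e-06]), array([  0.85771151,  -1.23992236, 120.11020758]))
[306 220  28  25 603] [319.7893864  232.19900498] [ 0.55137016 -0.01279236  0.02      ]
[  50  231  106   89 6854] [101.74000584 275.64765101] [ 0.35552967 -0.01446622  0.02      ]
```

View pics/w6.png

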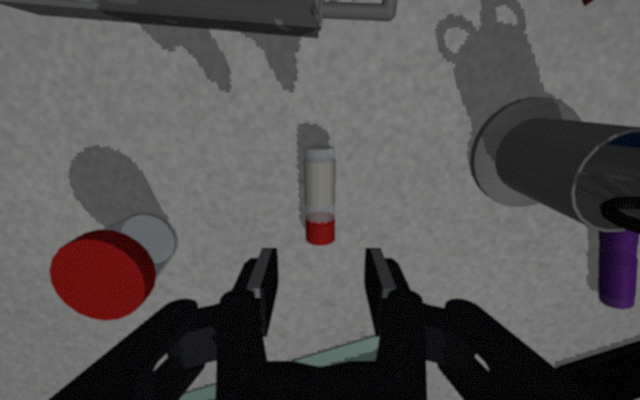

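The tube spans (320,147)–(320,244), in line with the jaws and clear of the cup and jar. I go down.

drive_tool(series=[[[0, 0, 0, 1, -1, 20, 0], [0, 0, 0, 0, 0, 25, 0], [0, 0, 0, 0, 0, 25, 0], [0, 0, 0, 0, 0, 25, 0], [0, 0, 0, 0, 0, 15, 0], [0, 0, 0, 0, 0, 7, 0], [0, 0, 0, 0, 0, 3, 0], [0, 0, 0, 0, 0, 0, 0]]])

```text
clock: 23.0
tool_pos: [0.5593, 0.0187, 0.0045]
ee_rot: [0.0, 0.775, 0.631, 0.0]
force: [-0.6, 0.1, 0.8]
finger_gap: 0.499
```

drive_tool(series=[[[0, 0, 0, 0, 0, 0, 0], [0, 0, 0, 0, 0, 1, 0.2], [0, 0, 0, 0, 0, 0, 0.35], [0, 0, 0, 0, 0, 0, 0.6], [0, 0, 0, 0, 0, 0, 1], [0, 0, 0, 0, 0, 0, 1], [0, 0, 0, 0, 0, 0, 1], [0, 0, 0, 0, 0, 0, 1]]])

```text
clock: 23.8
tool_pos: [0.5595, 0.0187, 0.0039]
ee_rot: [0.0, 0.775, 0.631, 0.0]
force: [-0.7, 0.6, 5.6]
finger_gap: 0.28
```

drive_tool(series=[[[0, 0, 0, 0, 0, -5, 1], [0, 0, 0, 0, 0, -10, 1], [0, 0, 0, 0, 0, -20, 1], [0, 0, 0, 0, 0, -30, 1], [0, 0, 0, 0, 0, -30, 1], [0, 0, 0, 0, 0, -15, 1], [0, 0, 0, 0, 0, 0, 1], [0, 0, 0, 0, 0, 0, 1]]])

```text
clock: 24.6
tool_pos: [0.5582, 0.0188, 0.1124]
ee_rot: [-0.0, 0.775, 0.631, -0.0]
force: [-0.8, -0.1, -0.9]
finger_gap: 0.28
```

```bash
python3 - <<'E'
from h import *
o=robot.get_obs();print(o["tool_pos"],o["finger_gap"],o["force"])
c=robot.get_calibration("wrist");im=robot.camera("wrist")[:,:,::-1].copy();cv2.imwrite("pics/w7.png",im)
hsv=cv2.cvtColor(im,cv2.COLOR_BGR2HSV)
red=cv2.inRange(hsv,(0,120,50),(8,255,255))|cv2.inRange(hsv,(172,120,50),(180,255,255))
n,l,s,ce=cv2.connectedComponentsWithStats(red)
for i in range(1,n):
  if s[i][4]>50:print(s[i],ce[i])
# tray from a fresh top image: handle & inner
yaw=np.radians(-16.1); ctr=np.array([.4965,.211]); ax=np.array([np.cos(yaw),np.sin(yaw)])
print("target",ctr+.038*ax)
plan([*(ctr+.038*ax),.11],down(yaw),8)
E
```

```text
[0.55815131 0.01877106 0.11241916] 0.2801197403259252 [-0.78302437 -0.11777491 -0.91766668]
[  39  239  111   93 7645] [ 93.81294964 285.67809026]
[ 297  313   49   48 1688] [321.27191943 338.71978673]
target [0.53300961 0.20046204]
[-0.0, 0.0, 0.01, 22.0, -8.0, 0.0]
[-0.0, 0.0, 0.01, 21.0, -7.0, 0.0]
[-0.0, 0.0, 0.01, 22.0, -8.0, 1.0]
[-0.0, 0.0, 0.01, 21.0, -9.0, -0.0]
[-0.0, 0.0, 0.01, 21.0, -8.0, -0.0]
[-0.0, 0.0, 0.01, 22.0, -9.0, 0.0]
[-0.0, 0.0, 0.01, 21.0, -9.0, 0.0]
[-0.0, 0.0, 0.01, 21.0, -9.0, 1.0]
end [0.53275342 0.20088116 0.10957165] left [-0.00268912  0.00058006 -0.00299801]
```

drive_tool(series=[[[0, 0, 0.01, 14, -4, 0, 1], [0, 0, 0.01, 22, -8, 0, 1], [0, 0, 0.01, 22, -8, 0, 1], [0, 0, 0.01, 21, -8, 0, 1], [0, 0, 0.01, 21, -9, 0, 1], [0, 0, 0.01, 22, -9, 0, 1], [0, 0, 0.01, 22, -10, 0, 1], [0, 0, 0.007, 20, -9, 0, 1]]])

```text
clock: 25.45
tool_pos: [0.5326, 0.1942, 0.1104]
ee_rot: [-0.001, 0.799, 0.601, -0.002]
force: [-0.5, 0.1, 0.3]
finger_gap: 0.279
```

drive_tool(series=[[[0, 0, 0, 8, -3, 0, 1], [0, 0, 0, 0, 0, 0, 1], [0, 0, 0, 0, 0, 0, 1], [0, 0, 0, 0, 0, 0, 1], [0, 0, 0, 0, 0, 0, 1], [0, 0, 0, 0, 0, 0, 1], [0, 0, 0, 0, 0, 0, 1], [0, 0, 0, 0, 0, 0, 1]]])

```text
clock: 26.25
tool_pos: [0.5341, 0.2019, 0.1131]
ee_rot: [0.0, 0.799, 0.601, 0.0]
force: [-0.4, 0.2, -0.3]
finger_gap: 0.275
```

```bash
python3 - <<'E'
from h import *
o=robot.get_obs();print(o["tool_pos"])
yaw=np.radians(-16.1);t=np.array([.4965,.211]);ax=np.array([np.cos(yaw),np.sin(yaw)])
print(rows([*(t+.038*ax),.007],down(yaw)))
c=robot.get_calibration("wrist");im=robot.camera("wrist")[:,:,::-1].copy();cv2.imwrite("pics/w8.png",im);np.save("w8.npy",c,allow_pickle=True)
t5=cv2.imread("pics/t5.png")[165:265,220:300]
cv2.imwrite("pics/v.png",np.hstack([im[:,:480],cv2.resize(t5,(320,400),interpolation=cv2.INTER_CUBIC)]))
ay=np.array([-ax[1],ax[0]])
rim=[[*(t+ax*a*.103+ay*b*.048),.04] for a,b in((1,1),(1,-1),(-1,-1),(-1,1))]
print("wrist rim",np.round(w2px("wrist",rim,c)),"top rim",np.round(w2px("top",rim)-[220,165],1)*4)
E
```

```text
[0.53409526 0.20190909 0.11309773]
(array([ 1.70173460e-04, -7.64023214e-05, -3.28213037e-04]), array([ -1.69967847,  -0.65927997, 106.09749386]))
wrist rim [[418. 145.]
 [406. 271.]
 [137. 271.]
 [111. 145.]] top rim [[108.   50.8]
 [227.6  81.2]
 [158.  342. ]
 [ 36.4 310.4]]
```

View pics/v.png

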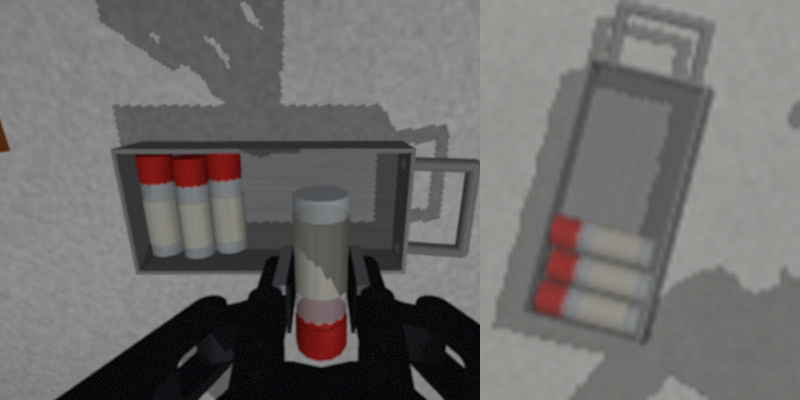

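The empty half of the tray is free. The rim is at about (112,150), (414,148), (405,271) and (135,272) in the wrist view, and the held tube spans (321,195)–(321,350). I work out the fine offset.

```bash
python3 - <<'E'
from h import *
c=np.load("w8.npy",allow_pickle=True).item()
q=[px2w("wrist",p,.04,c) for p in [(414,148),(405,271),(135,272),(112,150)]];print(np.round(q,4),"tray",np.mean(q,0))
q2=[px2w("top",(220+x/4-.4,165+y/4-.4),.04) for x,y in [(112,62),(233,90),(165,342),(47,308)]];print(np.round(q2,4),"tray top",np.mean(q2,0))
o=robot.get_obs();z=o["tool_pos"][2]+.010
a,b=px2w("wrist",(321,188),z+.013,c),px2w("wrist",(321,357),z,c);print("ends",a,b,(a+b)/2,o["tool_pos"],np.linalg.norm(a-b))
E
```

```text
[[0.6058 0.2271 0.04  ]
 [0.5811 0.1365 0.04  ]
 [0.3827 0.1931 0.04  ]
 [0.4098 0.2824 0.04  ]] tray [0.49483934 0.20979179 0.04      ]
[[0.6012 0.2268 0.04  ]
 [0.5765 0.1336 0.04  ]
 [0.3852 0.1893 0.04  ]
 [0.4136 0.2788 0.04  ]] tray top [0.49413117 0.20713797 0.04      ]
ends [0.5454011  0.24402358 0.13610955] [0.51907778 0.15298562 0.12310955] [0.53223944 0.1985046  0.12960955] [0.53408783 0.20198175 0.11310955] 0.09565473555952209
```

```bash
python3 - <<'E'
from h import *
for f,e,z0,T in (("w6.npy",((320,147),(320,244)),0.,(.5595,.0187)),("w8.npy",((321,188),(321,357)),.1103,(.5341,.2020))):
    c=np.load(f,allow_pickle=True).item(); Rm=cv2.Rodrigues(c["rvec"])[0]; print("cam",-Rm.T@c["tvec"],"axis",Rm[2])
    tx=down(np.radians(-11.7 if z0==0 else -16.1)).as_matrix()[:,0]
    for uv in e: print(uv,[(z,round(1000*float((px2w("wrist",uv,z0+z,c)[:2]-T)@tx[:2]),1)) for z in(.0,.013,.02,.026)])
E
```

```text
cam [0.57436143 0.09382335 0.26707649] axis [-0.06248277 -0.30163578 -0.95137362]
(320, 147) [(0.0, 35.7), (0.013, 37.7), (0.02, 38.8), (0.026, 39.7)]
(320, 244) [(0.0, -53.1), (0.013, -46.8), (0.02, -43.4), (0.026, -40.5)]
cam [0.55486013 0.2769427  0.25604667] axis [-0.08562024 -0.2958554  -0.9513878 ]
(321, 188) [(0.0, 36.1), (0.013, 39.9), (0.02, 41.9), (0.026, 43.6)]
(321, 357) [(0.0, -63.7), (0.013, -51.1), (0.02, -44.3), (0.026, -38.5)]
```

drive_tool(series=[[[0, 0, 0, -2, -1, 10, 1], [0, 0, 0, -2, -1, 20, 1], [0, 0, 0, 0, 0, 25, 1], [0, 0, 0, 0, 0, 20, 1], [0, 0, 0, 0, 0, 12, 1], [0, 0, 0, 0, 0, 8, 1], [0, 0, 0, 0, 0, 5, 1], [0, 0, 0, 0, 0, 2, 1]]])

```text
clock: 27.1
tool_pos: [0.5312, 0.1989, 0.011]
ee_rot: [0.0, 0.799, 0.601, 0.0]
force: [-0.4, 0.9, -0.1]
finger_gap: 0.279
```

drive_tool(series=[[[0, 0, 0, 0, 0, 1, 1], [0, 0, 0, 0, 0, 1, 1], [0, 0, 0, 0, 0, 0.5, 1], [0, 0, 0, 0, 0, 0.5, 1], [0, 0, 0, 0, 0, 0, 1], [0, 0, 0, 0, 0, 0, 1], [0, 0, 0, 0, 0, 0, 1], [0, 0, 0, 0, 0, 0, 1]]])

```text
clock: 27.9
tool_pos: [0.531, 0.1988, 0.008]
ee_rot: [0.0, 0.799, 0.601, 0.0]
force: [1.2, -0.4, 0.4]
finger_gap: 0.28
```

drive_tool(series=[[[0, 0, 0, 0, 0, 0.5, 1], [0, 0, 0, 0, 0, 0.5, 1], [0, 0, 0, 0, 0, 0.3, 1], [0, 0, 0, 0, 0, 0.3, 1], [0, 0, 0, 0, 0, 0, 1], [0, 0, 0, 0, 0, 0, 1], [0, 0, 0, 0, 0, 0, 1], [0, 0, 0, 0, 0, 0, 1]]])

```text
clock: 28.7
tool_pos: [0.531, 0.1988, 0.0069]
ee_rot: [-0.0, 0.799, 0.601, -0.0]
force: [-3.0, -0.1, 6.1]
finger_gap: 0.279
```

drive_tool(series=[[[0, 0, 0, 0, 0, 0, 0.4], [0, 0, 0, 0, 0, 0, 0.35], [0, 0, 0, 0, 0, 0, 0.3], [0, 0, 0, 0, 0, 0, 0.2], [0, 0, 0, 0, 0, 0, 0.1], [0, 0, 0, 0, 0, 0, 0], [0, 0, 0, 0, 0, 0, 0], [0, 0, 0, 0, 0, 0, 0]]])

```text
clock: 29.5
tool_pos: [0.531, 0.1988, 0.0064]
ee_rot: [0.0, 0.799, 0.601, -0.0]
force: [-0.1, 0.5, -0.0]
finger_gap: 0.5
```

drive_tool(series=[[[0, 0, 0, 0, 0, -4, 0], [0, 0, 0, 0, 0, -10, 0], [0, 0, 0, 0, 0, -20, 0], [0, 0, 0, 0, 0, -35, 0], [0, 0, 0, 0, 0, -40, 0], [0, 0, 0, 0, 0, -30, 0], [0, 0, 0, 0, 0, -10, 0], [0, 0, 0, 0, 0, 0, 0]]])

```text
clock: 30.3
tool_pos: [0.5326, 0.1993, 0.158]
ee_rot: [0.001, 0.799, 0.601, 0.002]
force: [-0.2, 0.0, -0.4]
finger_gap: 0.502
```

drive_tool(series=[[[0, 0, 0, -10, -20, -5, 0], [0, 0, 0, -20, -40, 0, 0], [0, 0, 0, -20, -40, 0, 0], [0, 0, 0, -20, -40, 0, 0], [0, 0, 0, -5, -10, 0, 0], [0, 0, 0, 0, 0, 0, 0], [0, 0, 0, 0, 0, 0, 0], [0, 0, 0, 0, 0, 0, 0]]])

```text
clock: 31.1
tool_pos: [0.3676, 0.1686, 0.1607]
ee_rot: [0.0, 0.799, 0.601, 0.0]
force: [-0.0, -0.8, -0.1]
finger_gap: 0.499
```

```bash
python3 - <<'E'
from h import *
o=robot.get_obs();print(o["tool_pos"],o["finger_gap"],o["clock"])
yaw=np.radians(-16.1);t=np.array([.495,.2093]);ax=np.array([np.cos(yaw),np.sin(yaw)]);ay=np.array([-ax[1],ax[0]])
t0=cv2.imread("pics/top0.png")
for n in("top","wrist","side"):
  c=robot.get_calibration(n);im=robot.camera(n)[:,:,::-1].copy();cv2.imwrite(f"pics/end_{n}.png",im)
  hsv=cv2.cvtColor(im,cv2.COLOR_BGR2HSV)
  red=cv2.inRange(hsv,(0,90,50),(8,255,255))|cv2.inRange(hsv,(172,90,50),(180,255,255))
  k,l,s,ce=cv2.connectedComponentsWithStats(red)
  for i in range(1,k):
    p=px2w(n,ce[i],.02,c)[:2]-t
    if s[i][4]>8 and abs(p@ax)<.3 and abs(p@ay)<.35:print(n,s[i],"tray xy mm",np.round(1000*np.array([p@ax,p@ay])))
  if n=="top":
    d=cv2.absdiff(cv2.GaussianBlur(im,(5,5),0),cv2.GaussianBlur(t0,(5,5),0)).max(2)
    for nm,(x,y) in dict(jar=(320,245),cup=(315,138),rack=(512,231),disp=(141,219)).items(): print(nm,d[y-14:y+14,x-14:x+14].mean(),d[y-14:y+14,x-14:x+14].max())
E
```

```text
[0.36762417 0.16862832 0.16067018] 0.49916099015366727 31.1
top [263 202   8   8  50] tray xy mm [ 36. -28.]
top [234 219  11  25 165] tray xy mm [-62.  34.]
top [310 235  22  21 374] tray xy mm [ -41. -222.]
top [ 200  252   69  124 3322] tray xy mm [-286.   10.]
jar 5.954081632653061 7
cup 4.98469387755102 7
rack 5.6313775510204085 7
disp 5.784438775510204 7
wrist [ 337   42   95   36 2613] tray xy mm [-61.  31.]
wrist [474 125  33  27 696] tray xy mm [ 37. -32.]
wrist [366 338  14  24 196] tray xy mm [ -55. -263.]
wrist [425 360  13  17 130] tray xy mm [  10. -286.]
side [261 179  17   9  69] tray xy mm [-58.  34.]
side [295 184   5   4  13] tray xy mm [ 39. -25.]
side [291 213  18  16 209] tray xy mm [ -25. -194.]
```

```bash
python3 -c "
from station import robot
print(robot.hand_in())"
```

```text
the job is handed in; nothing more can be done
None
```

The job is done and handed in at about 31 s on the robot's clock; no verdict was reported.

- **Gathering the tubes:** I gripped the tray by its handle with the lid on and tilted it to 21° for about 1.4 s. The three tubes rolled together at the end opposite the handle. I lowered the tray under control until it stood level at its starting height, and only then let go.
- **Lid:** I lifted it by the knob and set it down flat, knob up. The wrist picture afterwards showed it centred on the green pad.
- **Fourth tube:** I laid it in the free part of the tray, about 37 mm from the tray's centre towards the handle. Its cap points the opposite way to the other three, since the task did not ask for a direction.

**Last checks:**
- In all three cameras the red caps sit where they should: three together at the far end and the fourth at about x = 37 mm in the tray.
- The top view shows no change at the jar, pen cup, rack or pump bottle.
- Forces reported after each move stayed below about 7 N.
- The tray centre found from the top and wrist pictures differed by about 3 mm. I used mainly the wrist value, and the tube went in without touching the walls.
- The final picture could not be viewed because the limit of 12 was reached, so the closing check is by colour masks only.

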